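# Offer the valve ball up to the loading chute

## Robot

A 7-joint arm with a two-finger parallel gripper is mounted at the origin on the work surface. World frame = base frame: x ahead of the robot, y to its left, z up, the work surface at z = 0. Lengths are in m, angles in rad, forces in N, time in s.
With the tool pointing down it reaches from about 0.4 to 0.875 m from the base axis. Payload 6.5 kg.
Tool frame: the origin (TCP) lies midway between the tips of the shut fingers; the grasp point (between the pads) lies 19 mm behind it; z points along the fingers, y is the line along which they close (so a half turn about z gives the same grasp; the last joint's range is limited). The gripper opens to 85 mm and grips with 20 to 120 N. Pads are 22 mm wide; open, the fingers measure 114 mm over their backs; the gripper's body (76 mm by 85 mm) begins 54 mm behind the grasp point. The pads swing forward as they close: fully open they stand 13 mm farther back than shut.
Start: joints at [-1.225, 0.536, -0.004, 1.538, 0.003, 1.067, -0.071], TCP at [0.26, 0.596, 0.231] pointing down, gripper open.
Joint ranges: [-2.7, 2.7], [-0.37, 2.16], [-1.27, 1.26], [0.24, 2.4], [-1.31, 4.45], [0.19, 1.91], [-2.76, 2.76]. Speed limits (rad/s): [2.39, 2.39, 3.14, 3.14, 3.14, 3.14, 3.14].

## Interface

Orientations are given as a unit quaternion [w, x, y, z].
In Python, from workcell import bot gives the robot as it stands. The module is installed in compiled form; this text tells all that it offers.
- The arm moves only by the tool drive_tool, never from a script. Its argument "steps" is text: rows parted by semicolons, each of 4 numbers parted by spaces: the shift along the tool's x, y, z in mm, then the turn about the tool's z in rad. A call has 1 to 10 rows; each row shifts and turns the commanded pose from where the row before left it, along the tool's axes as they then stand; what a row does not reach is not made up. A row lasts 1/8 s, in which the tool goes at most 62.5 mm and 10.7 degrees, less where a joint would pass 70% of its speed; a pose out of reach is approached as far as the arm can. A call is refused whole if a number of a shift passes 62.5 or a number of a turn 0.188, either way. A call with a gripper value outside its range is refused whole. "hand" is the closure in counts, from 0 (fully open) to 255 (shut), set as the call begins (left out, the last holds). The fingers move at their own pace and stop on an object; "grip_force" is the grip in N (left out, the last holds). Time passes only in rows, so rows that do not move let the fingers close. It gives the time, the measured TCP pose, the force, the opening and the grip force at its end, in the units of the state.
- bot.get_state(): the state, without advancing time (a new reading comes with each control period).
- bot.read_camera(name): name is "side" or "top"; returns a dict with "pixels" (400x640x3 uint8, red, green, blue), "camera_matrix" (3x3 intrinsics, pixels), "extrinsics" (4x4, takes a point from camera to world coordinates). Camera axes: x right, y up, looking along -z (the intrinsics and any distortion apply to the point x, -y, -z); pixel columns grow to the right and rows downward; lengths in m; the calibration is good to about 2 mm. A picture is of the moment at which its call begins. There is no depth.
- bot.finish_job(): hands the job in; it is judged then, once.
Trained networks look in the newest picture that a camera, given by its name, has taken for a name from the list of things; names that differ only in an ending like _2 or _b are one class to them, and where a whole thing is asked for, a point or a joint stands for the part that bears it (a point fixed in the world has none). Each returns a list of dicts, best first, with "confidence" (0 to 1); they miss things now and then, are a little off and sometimes report something else, mostly with a low value. They report only what shows in the picture. A call takes as long as a camera call. They do not tell look-alikes from the thing itself.
- bot.find_in(label, camera): "at" ([column, row] in pixels, amid what is visible of it).
The state is a dict: "time": time; "joints": joint angles; "joint_velocities": joint speeds; "joint_torque": joint torques, N m; "position": TCP position; "ee_rot": TCP orientation; "wrist_force": force on the tool from outside, world axes, zero at the start; "wrist_torque": the same for the moment, N m; "gripper_width": finger opening in m; "grip_force": force on a finger pad.
Only numpy, scipy, OpenCV 4.12 (cv2) and the standard library are available. Lean on these libraries where they do the work, as an engineer would, in place of code of your own. Each camera call takes 0.05 s, during which the arm holds its last target. There are 200 camera calls.

## Task

Lift the black dish with the loose steel valve ball in it off the yellow mat and turn it a quarter turn or so, carrying it until its red spout points straight at the mouth of the steel loading chute, the spout's tip about 20 mm short of the mouth and about 10 mm above the chute's floor, touching nothing. Keep the dish level and the ball at its centre all the way, do not touch the ball, bump the chute or disturb the other parts. Finish while still holding the dish there, level and still.

Things in the scene. Friction and masses are not known exactly. Their poses are not given: they have to be found in the camera images.
- dish: Round black dish, 110 mm across, 18 mm high, with a shallow conical hollow (5 degrees out to 22 mm radius, then 12); about 0.22 kg. Origin: centre of its underside, which stands on the mat; z up, x out of the red spout. A rigid handle arches over it: steel posts at y = +-56 mm and an orange bar along y, 118 mm long, 14 mm wide and high. Grip it mid-bar from above, fingers closing along x.
- dish_grip (a point): Centre of the orange handle bar, on the dish's axis, 77 mm above its underside; axes as the dish.
- dish_lip (a point): Middle of the tip of the 36 mm wide red spout, at its floor: 77 mm along the dish's x from its axis, 14 mm above the underside (63 mm below the bar's centre); axes as the dish.
- dish_seat (a point): Where the ball's centre is when it rests at the dish's centre: on the dish's axis, 18 mm above the underside.
- ball: Bright steel ball, 24 mm diameter, 50 g, loose in the hollow of the dish and free to roll; it starts at the dish's centre and runs back there when the dish is level. Origin: the ball's centre (its axes turn as it rolls).
- chute: Brass check valve on a fixed grey base (140 x 90 mm) with a steel U-shaped loading chute on a post. Origin: underside, near the base's middle. The chute's mouth faces its -x, roughly towards the robot; x is the way the ball would run in. Chute 36 mm wide inside, floor falling 7 degrees to +x, walls 15 mm above the floor; highest point 106 mm above the origin.
- chute_mouth (a point): Middle of the chute's floor at its mouth, 50 mm to -x of the chute's origin and 90 mm above it; axes as the chute.
- hold_point (a point): Where the spout's tip (dish_lip) is to be held: 20 mm in front of the chute's mouth (to the chute's -x) and 10 mm above its floor there, with the dish's x along the chute's x; axes as the chute.
- gasket: Loose black plastic ring, 72 mm across, 16 mm high; origin at the centre of its underside. Leave alone.
- collar: Loose stepped aluminium collar, 68 mm across, 26 mm high; origin at the centre of its underside. Leave alone.
- screwdish: Small loose glass dish, 72 mm across the rim, 28 mm high; origin at the centre of its underside. Leave alone.
- brush: Loose cleaning brush, black handle, 170 mm long, lying along its x. Leave alone.
There are look-alikes about, which are no part of the job. Leave any turquoise look-alike of the chute alone.

How it is judged:
By the outcome, as a careful person would: the job done as asked, in the order asked, and still so for the second after the job is handed in, while the arm keeps its last pose, push and grip.
It also fails if it takes over 51 s, if anything falls off the work surface, if the arm or the gripper's body presses on something with over 40 N, if the wrist force passes 120 N, or if a joint passes its speed limit or range.

## Working session

There is one attempt and no reset: what is moved stays moved. The work goes in short steps, Python scripts to look and compute and a tool call to move; the robot and the scene stay as the last step left them, time stands still between calls to the robot, and variables do not carry over. Pictures are saved under pics/ and viewed, at most 10 in all, crops included, and the job is handed in when it is done.

Besides the shell and the picture viewer there is one more tool, called after "Call:" as name(argument=value, ...) on one line, values as JSON. drive_tool: Moves the arm, as the interface text tells. Its arguments: {"type":"object","properties":{"steps":{"type":"string"},"hand":{"type":"number"},"grip_force":{"type":"number"}},"required":["steps"]}

```bash
mkdir -p pics
python3 - <<'E'
from workcell import bot
import cv2, numpy as np
np.set_printoptions(precision=4,suppress=True)
s=bot.get_state(); print(s['time'],s['position'],s['ee_rot'],s['gripper_width'])
for c in ('side','top'):
    r=bot.read_camera(c); cv2.imwrite(f'pics/{c}0.png',r['pixels'][:,:,::-1])
    print(c,r['camera_matrix'],r['extrinsics'],[k for k in r])
    for l in ('dish','dish_grip','dish_lip','ball','chute','chute_mouth','gasket','collar','screwdish','brush'):
        try: print(l,[(np.round(d['at'],1).tolist(),round(d['confidence'],2)) for d in bot.find_in(l,c)])
        except Exception as e: print(l,e)
print(bot.get_state()['time'])
E
```

```text
0.0 [0.2599 0.5951 0.2304] [-0.0001  0.2044  0.9789 -0.0009] 0.08565809602551269
side [[422.156    0.     318.6014]
 [  0.     422.156  206.2923]
 [  0.       0.       1.    ]] [[-0.9997 -0.0019 -0.0251  0.5378]
 [-0.0196 -0.5687  0.8223  0.7763]
 [-0.0158  0.8225  0.5685  0.5937]
 [ 0.      0.      0.      1.    ]] ['pixels', 'camera_matrix', 'extrinsics']
dish [([329.3, 246.7], 0.74)]
dish_grip [([328.4, 251.7], 0.81)]
dish_lip [([330.6, 252.4], 0.75)]
ball []
chute [([271.8, 196.6], 0.95), ([309.4, 152.8], 0.6)]
chute_mouth [([273.2, 196.7], 0.74), ([307.8, 153.3], 0.71)]
gasket [([361.0, 173.9], 0.87)]
collar [([244.2, 258.3], 0.67), ([336.6, 254.1], 0.4)]
screwdish [([246.1, 316.1], 0.67)]
brush [([371.3, 379.0], 0.98)]
top [[430.735    0.     312.5406]
 [  0.     430.735  195.4666]
 [  0.       0.       1.    ]] [[ 0.0262  0.9858 -0.1659  0.3845]
 [-0.9997  0.0258 -0.0044  0.0611]
 [-0.0001  0.1659  0.9861  1.1866]
 [ 0.      0.      0.      1.    ]] ['pixels', 'camera_matrix', 'extrinsics']
dish [([290.9, 209.3], 0.65), ([366.5, 166.1], 0.17)]
dish_grip [([292.0, 209.1], 0.71)]
dish_lip [([290.2, 210.3], 0.93)]
ball []
chute [([367.9, 161.9], 0.95), ([442.3, 195.2], 0.78)]
chute_mouth [([365.9, 162.8], 0.71), ([448.0, 195.1], 0.68)]
gasket [([405.0, 240.3], 0.52)]
collar [([294.6, 150.1], 0.66)]
screwdish [([237.6, 156.9], 0.79)]
brush [([190.3, 228.6], 0.76)]
1.1
```

Run:
```python
import cv2
a=cv2.imread('pics/side0.png')[110:300,200:420]; cv2.imwrite('pics/s1.png',cv2.resize(a,None,fx=3,fy=3,interpolation=2)[:600])
a=cv2.imread('pics/top0.png')[110:260,220:470]; cv2.imwrite('pics/t1.png',cv2.resize(a,None,fx=3,fy=3,interpolation=2))
```

```text
(no output)
```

View pics/s1.png

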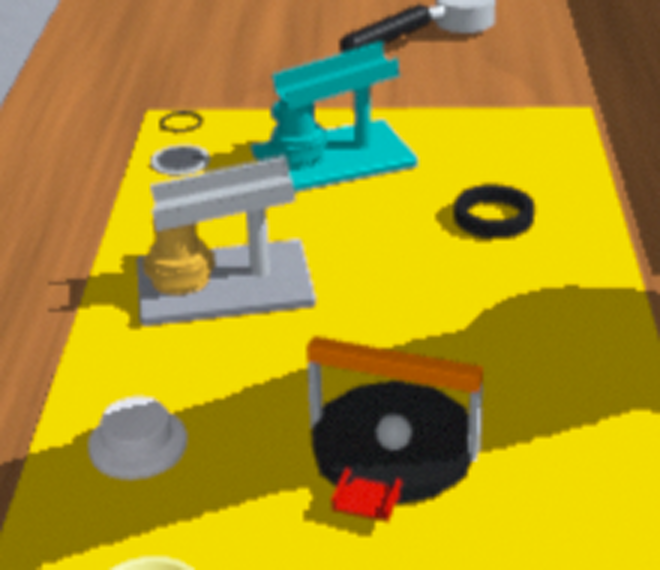

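View pics/t1.png

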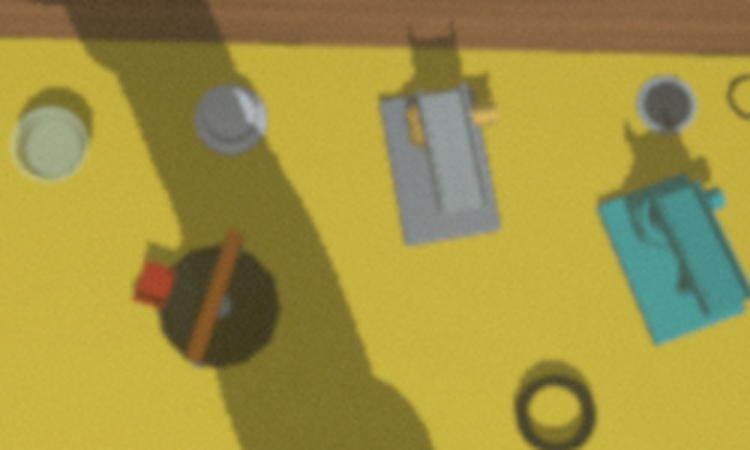

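View pics/side0.png

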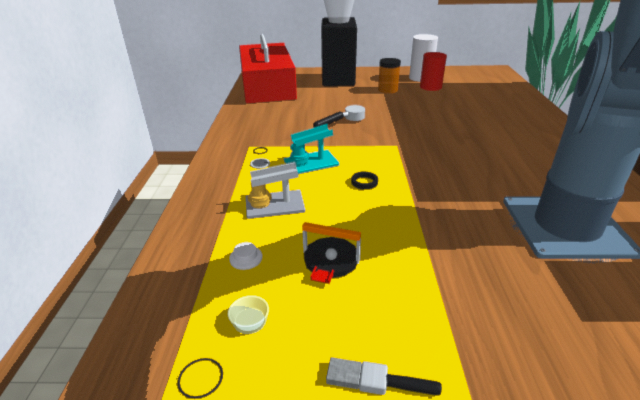

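```bash
cat > h.py <<'E'
import cv2, numpy as np
from scipy.optimize import least_squares
K={'side':np.array([[422.156,0,318.6014],[0,422.156,206.2923],[0,0,1]]),'top':np.array([[430.735,0,312.5406],[0,430.735,195.4666],[0,0,1]])}
from workcell import bot
def cam(c):
    r=bot.read_camera(c); return r['pixels'],r['camera_matrix'],r['extrinsics']
def proj(P,K,E):
    p=(np.atleast_2d(P)-E[:3,3])@E[:3,:3]; q=np.c_[p[:,0],-p[:,1],-p[:,2]]@K.T
    return q[:,:2]/q[:,2:]
def box(x,y,z): return np.array([[a,b,c] for a in x for b in y for c in z])
def pose(p,P):
    x,y,z,t=p; c,s=np.cos(t),np.sin(t)
    return P@np.array([[c,-s,0],[s,c,0],[0,0,1]]).T+[x,y,z]
def feat(pts=None,mask=None):
    if mask is not None: m=cv2.moments(mask.astype(np.uint8),True)
    else: m=cv2.moments(cv2.convexHull(((pts)).astype(np.float32)))
    a=m['m00']; C=np.array([[m['mu20'],m['mu11']],[m['mu11'],m['mu02']]])/a
    w,v=np.linalg.eigh(C); d=v[:,1]*np.sqrt(3*w[1]); d=d*np.sign(d[1])
    c=np.array([m['m10'],m['m01']])/a
    return np.r_[c,c+d,c-d]
def orange(im):
    h=cv2.cvtColor(np.ascontiguousarray(im),cv2.COLOR_RGB2HSV); 
    m=((h[...,0]>=7)&(h[...,0]<=17)&(h[...,1]>170)&(h[...,2]>60)).astype(np.uint8)
    return m
def red(im):
    h=cv2.cvtColor(np.ascontiguousarray(im),cv2.COLOR_RGB2HSV)
    return (((h[...,0]<=5)|(h[...,0]>175))&(h[...,1]>170)&(h[...,2]>60)).astype(np.uint8)
def near(m,c,r=40):
    o=np.zeros_like(m); c=np.array(c,int); s=np.s_[max(c[1]-r,0):c[1]+r,max(c[0]-r,0):c[0]+r]; o[s]=m[s]
    n,l,st,_=cv2.connectedComponentsWithStats(o); 
    return (l==1+np.argmax(st[1:,4]))
BAR=box([-.007,.007],[-.059,.059],[.07,.084])
def fit_dish(ims,centres,p0):
    F={c:feat(mask=near(orange(ims[c][0]),centres[c])) for c in ims}
    f=lambda p: np.concatenate([feat(proj(pose(p,BAR),*ims[c][1:]))-F[c] for c in ims])
    r=least_squares(f,p0,x_scale=[.01,.01,.01,.1]); return r.x,r.fun,F
E
python3 - <<'E'
from h import *
np.set_printoptions(precision=4,suppress=True)
ims={c:cam(c) for c in('side','top')}
p,r,F=fit_dish(ims,{'side':(330,245),'top':(291,209)},[.44,.11,.0,1.3]); print(p,r.round(2)); print(F)
for c in ims:
    m=near(red(ims[c][0]),{'side':(322,275),'top':(271,204)}[c],25); ys,xs=m.nonzero(); print(c,'red',xs.mean(),ys.mean(),len(xs),'pred',proj(pose(p,np.array([[.077,0,.014],[.065,0,.018]])),*ims[c][1:]))
a=ims['side'][0][158:222,240:310]; b=ims['top'][0][134:198,340:394]
o=np.hstack([a,b]);cv2.imwrite('pics/z.png',cv2.resize(o,None,fx=6,fy=6,interpolation=2)[:,:,::-1])
np.savez('k.npz',**{c+k:ims[c][i] for c in ims for i,k in ((1,'K'),(2,'E'))})
E
```

```text
[ 0.5357  0.1078 -0.0088  1.3104] [-1.15  1.04 -0.57  0.76 -1.73  1.32  5.3   0.18  5.69  0.95  4.9  -0.6 ]
{'side': array([331.929 , 231.2672, 360.2466, 236.2915, 303.6115, 226.2429]), 'top': array([290.8852, 208.918 , 283.9043, 229.8471, 297.8662, 187.989 ])}
side red 321.5625 274.6 240 pred [[320.2673 281.2717]
 [321.9061 275.5975]]Traceback (most recent call last):
  File "<stdin>", line 6, in <module>
  File "h.py", line 31, in near
    return (l==1+np.argmax(st[1:,4]))
                 ~~~~~~~~~^^^^^^^^^^
    return _wrapfunc(a, 'argmax', axis=axis, out=out, **kwds)
    return bound(*args, **kwds)
ValueError: attempt to get argmax of an empty sequence
```

```bash
sed -i "s/x_scale=\[.01,.01,.01,.1\]/x_scale=[.01,.01,.01,.1],diff_step=1e-2/; s/>170)&(h\[...,2\]>60)).astype(np.uint8)$/>130)\&(h[...,2]>60)).astype(np.uint8)/" h.py
python3 - <<'E'
from h import *
np.set_printoptions(precision=4,suppress=True)
ims={c:cam(c) for c in('side','top')}
p,r,F=fit_dish(ims,{'side':(330,245),'top':(291,209)},[.44,.11,.01,1.3]); print(p,r.round(2)); print(F)
for c in ims:
    m=near(red(ims[c][0]),{'side':(322,275),'top':(271,204)}[c],25); ys,xs=m.nonzero(); print(c,'red',xs.mean(),ys.mean(),len(xs),'pred',proj(pose(p,np.array([[.077,0,.014],[.065,0,.018]])),*ims[c][1:]))
a=ims['side'][0][158:222,240:310]; b=ims['top'][0][134:198,340:394]
o=np.hstack([a,b]);cv2.imwrite('pics/z.png',cv2.resize(o,None,fx=6,fy=6,interpolation=2)[:,:,::-1])
np.savez('k.npz',**{c+k:ims[c][i] for c in ims for i,k in ((1,'K'),(2,'E'))})
E
```

```text
[0.5336 0.1207 0.0036 1.2805] [-0.15  0.05  0.6   0.31 -0.89 -0.22  0.08  0.18 -0.42  1.64  0.57 -1.28]
{'side': array([332.0624, 231.3347, 360.6622, 236.4515, 303.4625, 226.2179]), 'top': array([290.9447, 208.9191, 284.085 , 229.1894, 297.8044, 188.6489])}
side red 321.68897637795277 274.33858267716533 254 pred [[319.9835 281.1352]
 [321.8372 275.3788]]Traceback (most recent call last):
  File "<stdin>", line 6, in <module>
  File "h.py", line 31, in near
    return (l==1+np.argmax(st[1:,4]))
                 ~~~~~~~~~^^^^^^^^^^
    return _wrapfunc(a, 'argmax', axis=axis, out=out, **kwds)
    return bound(*args, **kwds)
ValueError: attempt to get argmax of an empty sequence
```

Call:
drive_tool(steps="0 0 0 -0.122;-39 -37 0 0;-39 -37 0 0;-39 -37 0 0;-39 -37 0 0;-39 -37 0 0;-39 -37 0 0;-39 -37 0 0;-39 -37 0 0;-39 -37 0 0", hand=0, grip_force=60)

```text
time: 2.55
position: [0.5022, 0.1748, 0.2316]
ee_rot: [0.0, 0.144, 0.99, 0.0]
wrist_force: [0.7, 1.4, 0.5]
gripper_width: 0.0852
grip_force: 0.0
```

```bash
cat >> h.py <<'E'
from scipy.spatial.transform import Rotation as Ro
def need(target,yaw):
    s=bot.get_state(); q=np.array(s['ee_rot']); R=Ro.from_quat(q[[1,2,3,0]]).as_matrix()
    y=np.arctan2(R[1,1],R[0,1]); d=(np.array(target)-s['position'])
    print('t',round(s['time'],2),'pos',np.round(s['position'],4),'tilt',R[2].round(4),'yaw',y.round(4),'shift tool mm',(R.T@d*1e3).round(1),'turn',-((yaw-y+np.pi)%(2*np.pi)-np.pi).round(4),'w',s['gripper_width'],'F',np.round(s['wrist_force'],2),'T',np.round(s['wrist_torque'],2),'q',np.round(s['joints'],3))
E
python3 - <<'E'
from h import *
ims={c:cam(c) for c in('side','top')}
need([.5336,.1207,.0616],1.2805)
a=ims['side'][0][158:222,240:310]; b=ims['top'][0][134:198,340:394]
o=np.hstack([a,b]);cv2.imwrite('pics/z.png',cv2.resize(o,None,fx=6,fy=6,interpolation=2)[:,:,::-1])
np.savez('k.npz',**{c+k:ims[c][i] for c in ims for i,k in ((1,'K'),(2,'E'))})
E
```

```text
t 2.65 pos [0.5045 0.1694 0.2317] tilt [-0.003  -0.0022 -1.    ] yaw 1.2712 shift tool mm [-41.7 -37.5 170.3] turn -0.0093 w 0.08536269671091765 F [-0.33  0.36 -0.96] T [-0.03 -0.03 -0.  ] q [-0.509  0.334  0.122  1.858 -0.045  0.951  0.903]
```

View pics/z.png

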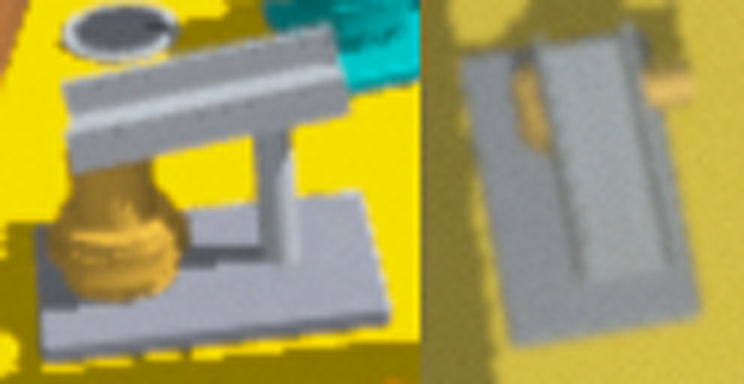

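```bash
cat > ch.py <<'E'
from h import *
np.set_printoptions(precision=4,suppress=True)
k=np.load('k.npz')
sp=lambda u,v:((u+.5)/6-.5+240,(v+.5)/6-.5+158)
tp=lambda u,v:((u-420+.5)/6-.5+340,(v+.5)/6-.5+134)
c7,s7=np.cos(np.radians(7)),np.sin(np.radians(7))
def chan(L,h,w,t):  # along floor, above floor
    return [-.05+L*c7+h*s7,w*(.018+t),.09-L*s7+h*c7]
def model(p):
    x,y,z,yaw,t,L,bx,by,h=p
    C=lambda l,hh,w:chan(l*L,hh,w,t)
    B=lambda sx,sy:[bx+sx*.07,by+sy*.045,h]
    S=[C(0,.015,1),C(0,.015,-1),C(0,-t,1),C(1,.015,1),C(1,.015,-1),B(-1,1),B(1,1),B(-1,-1)]
    T=[C(0,.015,1),C(0,.015,-1),C(1,.015,1),C(1,.015,-1),B(-1,1),B(-1,-1),B(1,1)]
    P=lambda q,c:proj(pose(p[:4],np.array(q)),k[c+'K'],k[c+'E'])
    return np.r_[P(S,'side'),P(T,'top')]
M=np.array([sp(345,75),sp(333,26),sp(350,112),sp(67,130),sp(65,84),sp(388,314),sp(42,345),sp(358,193),
  tp(583,280),tp(668,268),tp(538,45),tp(634,28),tp(512,347),tp(703,313),tp(462,57)])
def f(p): return np.r_[(model(p)-M).ravel(),(p[2]-.0036)/.002,(p[4]-.003)/.001]
r=least_squares(f,[.62,-.04,.0036,.15,.003,.1,0,0,.01],x_scale=[.01,.01,.01,.1,.001,.01,.01,.01,.01],loss='soft_l1')
print(r.x); print((model(r.x)-M).round(2))
print('mouth',pose(r.x[:4],np.array([[-.05,0,.09]])),'hold',pose(r.x[:4],np.array([[-.07,0,.1]])))
J=r.jac; print('sd px1',np.sqrt(np.diag(np.linalg.inv(J.T@J)))[:4])
E
python3 ch.py
```

```text
[ 0.6621 -0.083   0.0038  0.1766  0.0023  0.1087  0.0118 -0.0016  0.0089]
[[ 0.31  0.23]
 [ 0.34  0.06]
 [ 0.7   0.39]
 [ 0.23  0.38]
 [ 0.12 -0.64]
 [ 0.18 -0.38]
 [-1.06  0.55]
 [ 0.66 -0.03]
 [ 0.05 -0.85]
 [ 1.54 -1.18]
 [-0.08 -0.47]
 [-0.85  0.13]
 [-0.03 -0.26]
 [ 0.14  0.62]
 [ 0.07 -0.22]]
mouth [[ 0.6128 -0.0918  0.0938]] hold [[ 0.5932 -0.0954  0.1038]]
sd px1 [0.0014 0.0017 0.0013 0.014 ]
```

Call:
drive_tool(steps="-10 -10 20 -0.009;-10.5 -9 20 0;-10 -9 20 0;-11 -9 20 0;0 0 20 0")

```text
time: 3.28
position: [0.5318, 0.128, 0.1305]
ee_rot: [0.0, 0.141, 0.99, -0.0]
wrist_force: [0.4, 0.6, 0.4]
gripper_width: 0.0854
grip_force: 0.0
```

Run:
```python
from h import *
ims={c:cam(c) for c in('side','top')}
need([.5336,.1207,.0616],1.2805)
a=ims['side'][0][190:290,270:390]; b=ims['top'][0][160:260,250:340]
o=np.hstack([a,b]);cv2.imwrite('pics/d1.png',cv2.resize(o,None,fx=3.5,fy=3.5,interpolation=2)[:,:,::-1])
```

```text
t 3.38 pos [0.5295 0.1286 0.1292] tilt [ 0.0033 -0.0022 -1.    ] yaw 1.2898 shift tool mm [-6.3 -6.3 67.6] turn 0.0093 w 0.08541851257028772 F [ 0.15 -0.38  0.36] T [0.02 0.02 0.  ] q [-0.409  0.499  0.114  1.901 -0.08   0.75   1.04 ]
```

Call:
drive_tool(steps="-3 -3 10 0.009;-3.3 -3.3 14 0;0 0 14 0;0 0 14 0;0 0 10 0;0 0 5.5 0;0 0 0 0;0 0 0 0")

```text
time: 4.38
position: [0.5355, 0.1214, 0.0642]
ee_rot: [0.0, 0.144, 0.99, 0.0]
wrist_force: [0.0, 0.3, 0.8]
gripper_width: 0.0854
grip_force: 0.0
```

Run:
```python
from h import *
ims={c:cam(c) for c in('side','top')}
need([.5336,.1207,.0616],1.2805)
a=ims['side'][0][190:290,270:390]; b=ims['top'][0][160:260,250:340]
o=np.hstack([a,b]);cv2.imwrite('pics/d1.png',cv2.resize(o,None,fx=3.5,fy=3.5,interpolation=2)[:,:,::-1])
```

```text
t 4.47 pos [0.5355 0.1214 0.0642] tilt [-8.e-04  5.e-04 -1.e+00] yaw 1.281 shift tool mm [ 1.7 -1.2  2.6] turn 0.0005 w 0.08540280896949039 F [-0.53 -0.68 -0.44] T [ 0.   -0.06 -0.05] q [-0.382  0.609  0.1    1.919 -0.099  0.617  1.062]
```

View pics/d1.png

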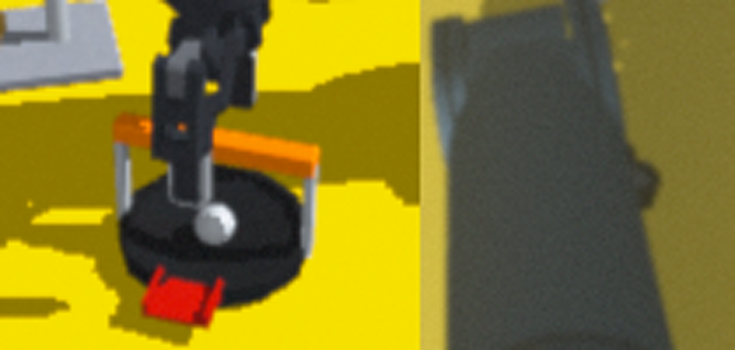

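Call:
drive_tool(steps="1 -1 2.5 0;0 0 0 0;0 0 0 0")

```text
time: 4.85
position: [0.534, 0.1206, 0.0613]
ee_rot: [0.0, 0.144, 0.99, 0.0]
wrist_force: [0.3, -0.3, 0.0]
gripper_width: 0.0855
grip_force: 0.0
```

Call:
drive_tool(steps="0 0 0 0;0 0 0 0;0 0 0 0;0 0 0 0;0 0 0 0;0 0 0 0;0 0 0 0;0 0 0 0", hand=255, grip_force=70)

```text
time: 5.85
position: [0.5338, 0.1208, 0.0612]
ee_rot: [-0.0, 0.144, 0.99, 0.0]
wrist_force: [0.7, -0.7, -1.7]
gripper_width: 0.0127
grip_force: 68.1
```

Run:
```python
from h import *
ims={c:cam(c) for c in('side',)}
need([.5336,.1207,.0616],1.2805)
print(bot.find_in('ball','side'))
a=ims['side'][0][190:290,270:390]
cv2.imwrite('pics/d2.png',cv2.resize(a,None,fx=4,fy=4,interpolation=2)[:,:,::-1])
```

```text
t 5.9 pos [0.5338 0.1208 0.0612] tilt [ 2.e-04  0.e+00 -1.e+00] yaw 1.2811 shift tool mm [ 0.2 -0.1 -0.4] turn 0.0006 w 0.012662656296727626 F [-0.11  0.92 -2.94] T [-0.02 -0.03  0.01] q [-0.38   0.613  0.099  1.924 -0.099  0.61   1.063]
[{'at': [332.6, 253.5], 'confidence': 0.4}]
```

View pics/d2.png

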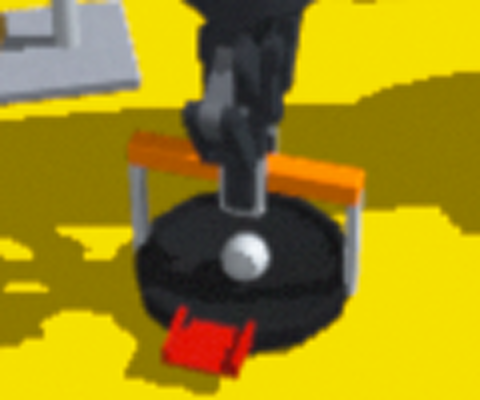

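Call:
drive_tool(steps="0 0 -1 0;0 0 -2 0;0 0 -4 0;0 0 -6 0;0 0 -8 0;0 0 -8 0;0 0 -6 0;0 0 -4 0;0 0 -2 0;0 0 -1 0")

```text
time: 7.2
position: [0.5338, 0.1206, 0.1033]
ee_rot: [-0.0, 0.144, 0.99, -0.0]
wrist_force: [-0.8, -0.1, -3.3]
gripper_width: 0.013
grip_force: 68.2
```

Run:
```python
from h import *
ims={c:cam(c) for c in('side','top')}
np.set_printoptions(precision=4,suppress=True)
need([.5074,-.1107,.1474],.1766)
im=ims['side'][0]; b=bot.find_in('ball','side'); print(b)
c=proj([[.5338,.1208,.0036+.018+.042]],*ims['side'][1:]); print('seat px',c)
a=im[150:270,270:390]
cv2.imwrite('pics/d3.png',cv2.resize(a,None,fx=4,fy=4,interpolation=2)[:,:,::-1])
```

```text
t 7.3 pos [0.5338 0.1206 0.1032] tilt [ 0.0001 -0.0001 -1.    ] yaw 1.2811 shift tool mm [ -40.7 -229.3  -44.2] turn 1.1045 w 0.013003667272026403 F [-0.52  0.4  -3.56] T [ 0.03 -0.03  0.04] q [-0.39   0.542  0.111  1.91  -0.089  0.694  1.055]
[{'at': [274.8, 197.8], 'confidence': 0.68}, {'at': [326.7, 242.1], 'confidence': 0.41}]
seat px [[331.268  238.0599]]
```

View pics/d3.png

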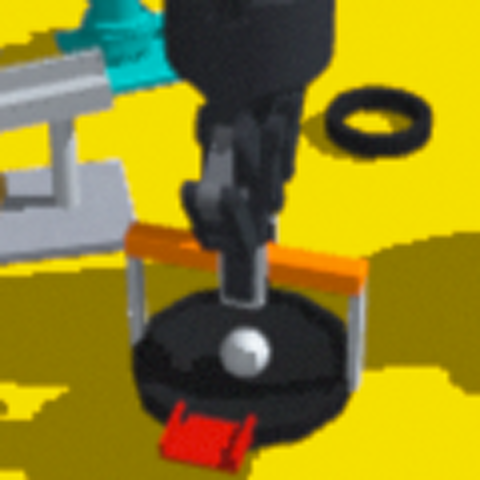

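Call:
drive_tool(steps="0 0 -2 0.02;0 0 -4 0.04;0 0 -6 0.07;0 0 -6 0.08;0 0 -6 0.08;0 0 -6 0.08;0 0 -6 0.08;0 0 -4 0.06;0 0 -3 0.03;0 0 -1 0.01")

```text
time: 8.6
position: [0.534, 0.1207, 0.1475]
ee_rot: [0.0, 0.408, 0.913, 0.0]
wrist_force: [-0.2, -0.1, -3.3]
gripper_width: 0.0125
grip_force: 68.2
```

Call:
drive_tool(steps="0 0 0 0.02;0 0 0 0.04;0 0 0 0.07;0 0 0 0.08;0 0 0 0.08;0 0 0 0.08;0 0 0 0.08;0 0 0 0.06;0 0 0 0.03;0 0 0 0.015")

```text
time: 9.85
position: [0.5339, 0.1207, 0.1472]
ee_rot: [-0.0, 0.642, 0.766, -0.0]
wrist_force: [0.8, -0.8, -3.5]
gripper_width: 0.0126
grip_force: 68.2
```

Run:
```python
from h import *
need([.5074,-.1107,.1474],.1766)
```

```text
t 9.85 pos [0.5339 0.1207 0.1472] tilt [-0.e+00 -1.e-04 -1.e+00] yaw 0.1753 shift tool mm [-2.232e+02 -6.650e+01 -2.000e-01] turn -0.0013 w 0.012641469392363366 F [ 0.82 -0.77 -3.53] T [-0.02 -0.03  0.01] q [-0.617  0.499  0.408  1.901 -0.269  0.795  0.111]
```

Call:
drive_tool(steps="-1 -1 0 0;-3 -2 0 0;-6 -4 0 0;-9 -5 0 0;-12 -6 0 0;-14 -7 0 0;-15 -7 0 0;-15 -6 0 0;-15 -5 0 0;-15 -4 0 0")

```text
time: 11.1
position: [0.506, 0.0079, 0.1474]
ee_rot: [0.0, 0.642, 0.766, 0.0]
wrist_force: [-0.1, 0.2, -3.7]
gripper_width: 0.0128
grip_force: 68.2
```

Call:
drive_tool(steps="-15 -3 0 0;-15 -3 0 0;-15 -3 0 0;-15 -3 0 0;-15 -3 0 0;-13 -2 0 0;-11 -1.5 0 0;-8 -1 0 0;-6 0 0 0;-3 0 0 0")

```text
time: 12.35
position: [0.5073, -0.1088, 0.1473]
ee_rot: [0.0, 0.642, 0.767, 0.0]
wrist_force: [0.3, 0.2, -2.8]
gripper_width: 0.013
grip_force: 68.2
```

Call:
drive_tool(steps="-1 0 0 0;0 0 0 0;0 0 0 0;0 0 0 0")

```text
time: 12.85
position: [0.5073, -0.1094, 0.1473]
ee_rot: [-0.0, 0.642, 0.767, 0.0]
wrist_force: [-0.8, -0.0, -3.8]
gripper_width: 0.0126
grip_force: 68.2
```

Run:
```python
from h import *
np.set_printoptions(precision=4,suppress=True)
ims={c:cam(c) for c in('side','top')}
need([.5174,-.1089,.1474],.1766)
s=bot.get_state(); p=s['position']
for c in ims:
    print(c,'seat',proj([[p[0],p[1],p[2]-.0396]],*ims[c][1:]),bot.find_in('ball',c))
a=ims['side'][0][100:200,240:340]; b=ims['top'][0][130:230,320:420]
cv2.imwrite('pics/d4raw.png',np.hstack([ims['side'][0],ims['top'][0]])[:,:,::-1])
cv2.imwrite('pics/d4.png',cv2.resize(np.hstack([a,b]),None,fx=4,fy=4,interpolation=2)[:,:,::-1])
```

```text
t 12.95 pos [ 0.5073 -0.1094  0.1473] tilt [ 0.      0.0001 -1.    ] yaw 0.1762 shift tool mm [-1.2 10.  -0.1] turn -0.0004 w 0.012937157985214979 F [ 0.23  0.56 -2.97] T [0.04 0.01 0.05] q [-0.22   0.46   0.439  1.974 -0.276  0.766  0.556]
side seat [[341.9307 162.5437]] []
top seat [[381.607  220.2603]] [{'at': [372.9, 220.9], 'confidence': 0.17}]
```

View pics/d4.png

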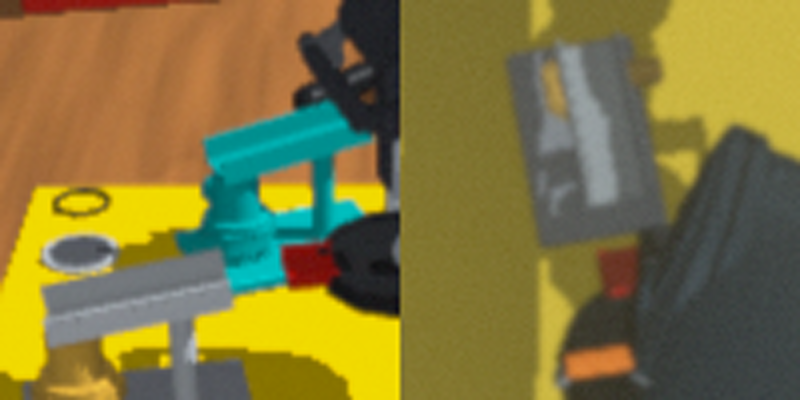

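Call:
drive_tool(steps="0 0.5 0 0;-0.2 1.5 0 0;-0.5 2 0 0;-0.3 2 0 0;-0.2 2 0 0;0 1.5 0 0;0 0.5 0 0;0 0 0 0;0 0 0 0;0 0 0 0")

```text
time: 14.3
position: [0.5173, -0.109, 0.1473]
ee_rot: [-0.0, 0.642, 0.767, 0.0]
wrist_force: [0.7, -0.4, -2.0]
gripper_width: 0.0128
grip_force: 68.2
```

```bash
cat > v.py <<'E'
from h import *
np.set_printoptions(precision=4,suppress=True)
ims={c:cam(c) for c in('side','top')}
need([.5174,-.1089,.1474],.1766)
s=bot.get_state(); p=s['position']; D=[p[0],p[1],p[2]+.0194-.077,.1762]
CH=[.6621,-.083,.0038,.1766]; t=.0023
c7,s7=np.cos(np.radians(7)),np.sin(np.radians(7))
ch=lambda L,h,w:[-.05+L*c7+h*s7,w,.09-L*s7+h*c7]
C=[ch(L,h,w*(.018+t)) for L in(0,.1087) for h in (.015,) for w in(1,-1)]+[ch(0,-t,.018+t),ch(0,0,0)]
SP=[[.077,w*.018,.014] for w in(1,-1)]+[[.077,0,.014],[0,0,.018]]
BB=BAR
out=[]
for c,(r,q) in {'side':((100,200),(240,360)),'top':((130,230),(320,400))}.items():
    im=ims[c][0]; m=near(red(im),proj(pose(D,np.array([[.066,0,.018]])),*ims[c][1:])[0],25); ys,xs=m.nonzero()
    print(c,'red cen',xs.mean(),ys.mean(),'cols',np.percentile(xs,[1,99]),'rows',np.percentile(ys,[1,99]),len(xs))
    print(' lip px',proj(pose(D,np.array(SP)),*ims[c][1:])[:3].round(1).tolist(),'mouth',proj(pose(CH,np.array(C)),*ims[c][1:])[-1].round(1))
    f=4; z=cv2.resize(im[r[0]:r[1],q[0]:q[1]],None,fx=f,fy=f,interpolation=2); z=np.clip(z*1.5,0,255).astype(np.uint8)
    for P,col in ((pose(CH,np.array(C)),(0,0,255)),(pose(D,np.array(SP)),(0,255,0)),(pose(D,BB),(255,0,255))):
        for u in proj(P,*ims[c][1:]): cv2.circle(z,tuple(int(k) for k in (u-[q[0],r[0]]+.5)*f),2,col,-1)
    out.append(z)
cv2.imwrite('pics/d5.png',np.hstack(out)[:,:,::-1])
E
python3 v.py
```

```text
t 14.4 pos [ 0.5174 -0.109   0.1473] tilt [-0.  0. -1.] yaw 0.176 shift tool mm [ 0.1  0.1 -0.1] turn -0.0006 w 0.012940625717874622 F [-1.12 -0.26 -2.53] T [0.06 0.02 0.02] q [-0.218  0.475  0.437  1.949 -0.28   0.776  0.554]
side red cen 313.02608695652174 165.66086956521738 cols [307.   319.86] rows [161. 170.] 115
 lip px [[306.7, 170.8], [304.7, 163.4], [305.7, 167.0]] mouth [297.4 171.5]
top red cen 374.6363636363636 198.0 cols [373. 376.] rows [196.1 199. ] 11
 lip px [[369.0, 187.9], [382.8, 185.9], [375.9, 186.9]] mouth [373.9 180.1]
```

View pics/d5.png

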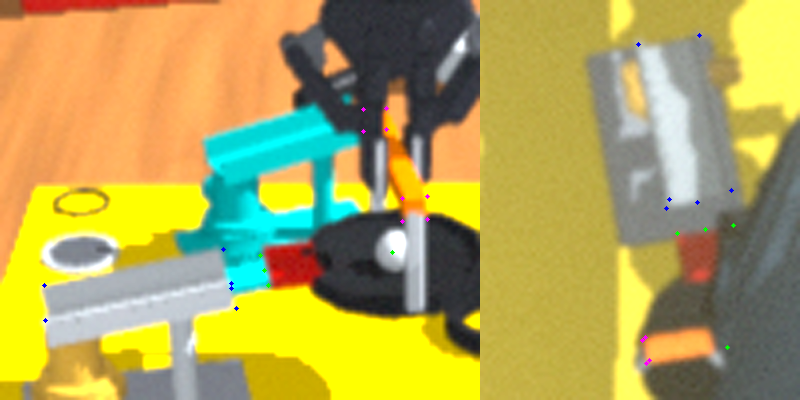

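```bash
python3 -c "
from workcell import bot
print(max(abs(v) for v in bot.get_state()['joint_velocities'])); print(bot.finish_job())"
```

```text
0.0062175191136498035
the job is handed in; nothing more can be done
None
```

The job is handed in at about 14.5 s: the dish is held level and still, its spout facing the steel chute about 20 mm short of the mouth and 10 mm above its floor (checked against the camera images to roughly 2–3 mm), with the ball at its centre.

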